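Reload the press rack in reverse order

ROBOT

A 6-joint arm with a two-finger parallel gripper is mounted at the origin on the work surface. World frame = base frame: x ahead of the robot, y to its left, z up, the work surface at z = 0. Lengths are in m, angles in degrees, forces in N, time in s.
With the tool pointing down it reaches from about 0.35 to 0.875 m from the base axis. Payload 4.2 kg.
Tool frame: the origin (TCP) lies on the centre line of the jaws, within the pads' length; the fingertips stand 22 mm ahead of it and the grasp point (between the pads) lies 3 mm ahead of it; z points along the fingers, y is the line along which they close (so a half turn about z gives the same grasp; the last joint's range is limited). The gripper opens to 85 mm and grips with 20 to 120 N. Pads are 22 mm wide; open, the fingers measure 114 mm over their backs; the gripper's body (76 mm by 85 mm) begins 54 mm behind the grasp point. The pads swing forward as they close: fully open they stand 13 mm farther back than shut.
Start: joints at [-50.787, 22.042, 0.453, 0, -68.411, -14.817], TCP at [0.258, -0.569, 0.253] pointing down, gripper open.
Joint ranges: [-179.83, 179.83], [-69.29, 118.12], [-61.27, 80.66], [-181.25, 117.63], [-171.15, -9.14], [-177.46, 177.46]. Speed limits (degrees/s): [159.86, 159.86, 180, 180, 180, 180].

INTERFACE

Orientations are given as a 3x3 rotation matrix whose columns are the frame's x, y, z axes.
In Python, from station import env gives the robot as it stands.
- The arm moves only by the tool carry_out, never from a script. Its argument "series" is a list of rows, each a list of 7 numbers: the closure, from 0 (fully open) to 1 (shut), then the shift along the tool's x, y, z in m, then the turn, a rotation vector about the tool's x, y, z in degrees. A call has 1 to 5 rows; each row shifts and turns the commanded pose from where the row before left it, along the tool's axes as they then stand; what a row does not reach is not made up. A row lasts 1/8 s, in which the tool goes at most 62.5 mm and 10.7 degrees, less where a joint would pass 70% of its speed; a pose out of reach is approached as far as the arm can. A call with a gripper value outside its range is refused whole. The fingers move at their own pace and stop on an object; "newtons" is the grip in N (left out, the last holds). Time passes only in rows, so rows that do not move let the fingers close. It gives the time, the measured TCP pose, the force, the opening and the grip force at its end, in the units of the state.
- env.get_obs(): the state, without advancing time (a new reading comes with each control period).
- env.snapshot(name): name is "scene" or "side" or "wrist"; returns a dict with "frame" (480x640x3 uint8, red, green, blue), "vertical_fov" (degrees; the focal length in pixels is half the picture's height over the tangent of half this angle, whatever the lens; pixels are square), "cx", "cy" (the principal point, pixels), "xyz" and "rotation" of the camera in the world. Camera axes: x right, y up, looking along -z (the intrinsics and any distortion apply to the point x, -y, -z); pixel columns grow to the right and rows downward; lengths in m; the calibration is good to about 2 mm. A picture is of the moment at which its call begins. There is no depth.
- env.close_job(): hands the job in; it is judged then, once.
The state is a dict: "t": time; "joints": joint angles; "dq": joint speeds; "tau": joint torques, N m; "position": TCP position; "eef_rot": TCP orientation; "contact_force": force on the tool from outside, world axes, zero at the start; "wrist_torque": the same for the moment, N m; "opening": finger opening in m; "grasp_force": force on a finger pad.
Only numpy, scipy, OpenCV 4.12 (cv2) and the standard library are available. Lean on these libraries where they do the work, as an engineer would, in place of code of your own. Each camera call takes 0.05 s, during which the arm holds its last target. There are 200 camera calls.

TASK

Move the four punches with coloured grips (red, yellow, green, white) from the wooden storage rack into the blue press rack so that their row comes out reversed: work one at a time, starting with the coloured punch nearest the storage rack's orange end block, and fill the press rack from the pocket farthest from its orange end block towards that block. Each must stand upright on the floor of its pocket, and the two punches with black grips stay where they are; leave them undisturbed.

Things in the scene. Friction and masses are not known exactly. Their poses are not given: they have to be found in the camera images.
- red_mid (a point): Upright punch, 96 mm tall, about 0.25 kg: steel body 30 mm in diameter up to 40 mm above its flat foot, 22 mm neck, then from 50 to 90 mm a red plastic grip 28 mm in diameter, and a steel pin, 14 mm diameter, on top. This point is on its axis half-way up, 48 mm above the foot; z is its axis. Starts in any of the six storage pockets.
- yellow_mid (a point): Upright punch, 96 mm tall, about 0.25 kg: steel body 30 mm in diameter up to 40 mm above its flat foot, 22 mm neck, then from 50 to 90 mm a yellow plastic grip 28 mm in diameter, and a steel pin, 14 mm diameter, on top. This point is on its axis half-way up, 48 mm above the foot; z is its axis. Starts in any of the six storage pockets.
- green_mid (a point): Upright punch, 96 mm tall, about 0.25 kg: steel body 30 mm in diameter up to 40 mm above its flat foot, 22 mm neck, then from 50 to 90 mm a green plastic grip 28 mm in diameter, and a steel pin, 14 mm diameter, on top. This point is on its axis half-way up, 48 mm above the foot; z is its axis. Starts in any of the six storage pockets.
- white_mid (a point): Upright punch, 96 mm tall, about 0.25 kg: steel body 30 mm in diameter up to 40 mm above its flat foot, 22 mm neck, then from 50 to 90 mm a white plastic grip 28 mm in diameter, and a steel pin, 14 mm diameter, on top. This point is on its axis half-way up, 48 mm above the foot; z is its axis. Starts in any of the six storage pockets.
- black_a_mid (a point): Upright punch, 96 mm tall, about 0.25 kg: steel body 30 mm in diameter up to 40 mm above its flat foot, 22 mm neck, then from 50 to 90 mm a black plastic grip 28 mm in diameter, and a black pin, 14 mm diameter, on top. This point is on its axis half-way up, 48 mm above the foot; z is its axis. Starts in any of the six storage pockets. Stays there; one of two alike.
- black_b_mid (a point): Upright punch, 96 mm tall, about 0.25 kg: steel body 30 mm in diameter up to 40 mm above its flat foot, 22 mm neck, then from 50 to 90 mm a black plastic grip 28 mm in diameter, and a black pin, 14 mm diameter, on top. This point is on its axis half-way up, 48 mm above the foot; z is its axis. Starts in any of the six storage pockets. Stays there; one of two alike.
- store: Wooden storage rack, six pockets in a row, all filled: centres at y = -145, -87, -29, 29, 87 and 145 mm. Pockets 48 mm square, 12 mm deep, 10 mm walls between. Origin on the table under its middle; x across the row, y along it, z up. Pocket floors 10 mm, wall tops 22 mm above the origin; 68 mm across. Fixed; lies nearer to the robot or beyond the other rack, turned up to 9 degrees.
- press_rack: Press rack, blue walls on an aluminium base, four empty pockets in a row: centres at y = -87, -29, 29 and 87 mm. Pockets 48 mm square, 12 mm deep, 10 mm walls between. Origin on the table under its middle; x across the row, y along it, z up. Pocket floors 10 mm, wall tops 22 mm above the origin; 68 mm across. Fixed; lies nearer to the robot or beyond the other rack, turned up to 9 degrees.
- store_orange: Orange block, 56 x 26 x 24 mm, that marks one end of the wooden storage rack, either end (the block at the other end is brown wood). Origin at the middle of its underside, on the rack's centre line, 10 mm above the table; the centre of the pocket nearest to it is 49 mm away along the row, the others follow at 58 mm. Fixed.
- press_rack_orange: Orange block, 56 x 26 x 24 mm, that marks one end of the press rack, either end (the block at the other end is blue). Origin at the middle of its underside, on the rack's centre line, 10 mm above the table; the centre of the pocket nearest to it is 49 mm away along the row, the others follow at 58 mm. Fixed.
Mind the look-alikes: they are no part of the job. Leave any purple look-alike of the part that bears yellow_mid alone.

How it is judged:
By the outcome, as a careful person would: the job done as asked, in the order asked, and still so for the second after the job is handed in, with the robot touching nothing.
It also fails if it takes over 109 s, if anything falls off the work surface, if the arm or the gripper's body presses on something with over 40 N, if the wrist force passes 120 N, or if a joint passes its speed limit or range.

## Working session

There is one attempt and no reset: what is moved stays moved. The work goes in short steps, Python scripts to look and compute and a tool call to move; the robot and the scene stay as the last step left them, time stands still between calls to the robot, and variables do not carry over. Pictures are saved under pics/ and viewed, at most 14 in all, crops included, and the job is handed in when it is done.

Besides the shell and the picture viewer there is one more tool, called after "Call:" as a command line: name --pt "numbers of a row" for each row, then --argument value for the rest. carry_out: Moves the arm, as the interface text tells. Its arguments: {"type":"object","properties":{"series":{"type":"array"},"newtons":{"type":"number"}},"required":["series"]}

```bash
ls; mkdir -p pics; cat > h.py <<'E'
import numpy as np, cv2
from station import env
def save(name,fn):
    s=env.snapshot(name); cv2.imwrite('pics/'+fn+'.png',s['frame'][:,:,::-1])
    np.save('pics/'+fn+'.npy',{k:v for k,v in s.items()},allow_pickle=True); return s
def load(fn): return np.load('pics/'+fn+'.npy',allow_pickle=True).item()
def ray(s,u,v):
    f=240/np.tan(np.radians(s['vertical_fov'])/2)
    d=np.array([(u-s['cx'])/f,-(v-s['cy'])/f,-1.]); return np.array(s['xyz']),np.array(s['rotation'])@d
def atz(s,u,v,z):
    o,d=ray(s,u,v); return o+d*(z-o[2])/d[2]
E
python3 - <<'E'
from h import *
for n in ('scene','side','wrist'):
    s=save(n,n+'0'); print(n,{k:(np.round(v,4).tolist() if k!='frame' else 0) for k,v in s.items() if not isinstance(v,str)})
print(env.get_obs())
E
```

```text
pics
scene {'frame': 0, 'vertical_fov': 45.5744, 'cx': 312.4611, 'cy': 232.9279, 'xyz': [0.7565, -0.5099, 0.5965], 'rotation': [[0.888, -0.3182, 0.332], [0.4596, 0.6408, -0.6149], [-0.0171, 0.6986, 0.7153]]}
side {'frame': 0, 'vertical_fov': 51.8975, 'cx': 311.2534, 'cy': 236.3122, 'xyz': [0.33, 0.6053, 0.427], 'rotation': [[-0.9697, 0.1141, -0.2158], [-0.2441, -0.4416, 0.8634], [0.0032, 0.8899, 0.4561]]}
wrist {'frame': 0, 'vertical_fov': 59.9605, 'cx': 320.4865, 'cy': 240.7857, 'xyz': [0.1943, -0.5972, 0.3739], 'rotation': [[-0.4133, -0.8744, -0.2542], [0.9106, -0.3962, -0.1176], [0.0022, -0.28, 0.96]]}
{'t': 0.15, 'joints': array([-5.07869733e+01,  2.20780978e+01,  3.99566242e-01, -1.91504837e-02,
       -6.84109685e+01, -1.48189003e+01]), 'dq': array([-0.07185894, -0.14186779,  0.17002469,  0.14713004, -0.04706466,
       -0.04693066]), 'tau': array([-3.30500761e-04, -3.92678225e+01,  1.88583219e+01,  4.18868512e+00,
       -3.40134357e-03, -1.57750943e-06]), 'position': array([ 0.25800743, -0.56883194,  0.25251562]), 'eef_rot': array([[-9.10776854e-01, -4.12898250e-01, -7.46734966e-04],
       [-4.12898913e-01,  9.10775773e-01,  1.40676087e-03],
       [ 9.92590149e-05,  1.58957129e-03, -9.99998732e-01]]), 'contact_force': array([-0.28198653, -0.08206355,  0.13612137]), 'wrist_torque': array([-0.0133855 ,  0.02012628, -0.01049046]), 'grasp_force': 0.0, 'opening': 0.08531841564104087}
```

View pics/scene0.png

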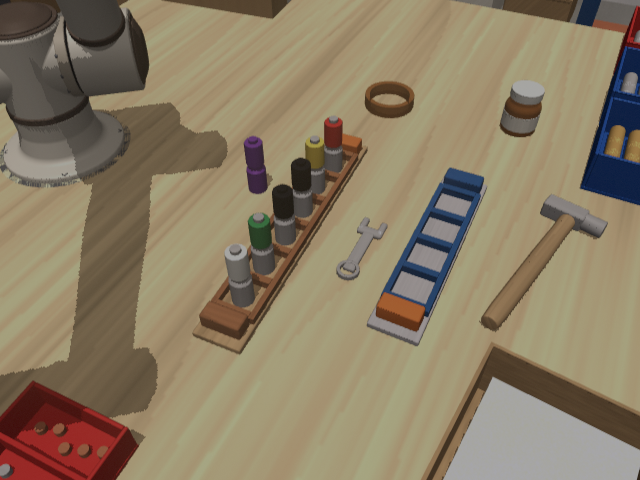

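View pics/side0.png

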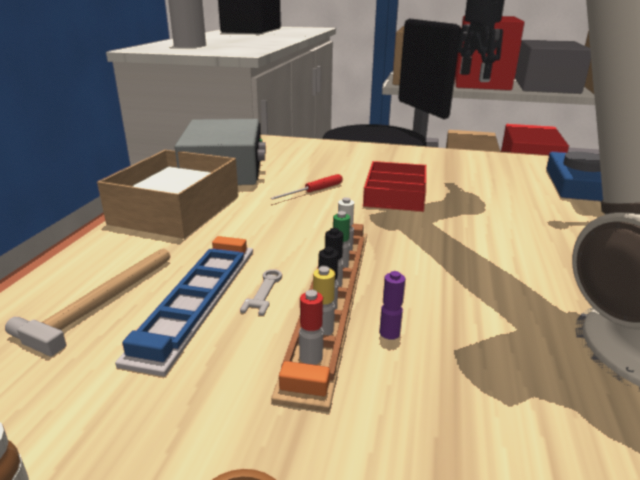

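Scene view: from the orange block (345,142), the order is red (333,125), yellow (315,150), black (301,175), black (283,200), green (260,230), white (238,262). The press rack has its orange block at (400,312) and its blue end at (463,181). The purple look-alike at (256,165) stands alone on the table, so I leave it. Next, enlarged crops.

```bash
python3 - <<'E'
from h import *
s=load('scene0'); print([k for k in s], {k:v for k,v in s.items() if isinstance(v,str)})
f=s['frame'][:,:,::-1]
a=f[100:355,190:380]; b=f[160:345,360:495]
cv2.imwrite('pics/ca.png',cv2.resize(a[:130,85:],None,fx=4.5,fy=4.5,interpolation=2)) # x0=275,y0=100
cv2.imwrite('pics/cb.png',cv2.resize(a[95:,:110],None,fx=3.7,fy=3.7,interpolation=2)) # x0=190,y0=195
cv2.imwrite('pics/cc.png',cv2.resize(b,None,fx=3.2,fy=3.2,interpolation=2)) # x0=360,y0=160
E
```

```text
['frame', 'vertical_fov', 'cx', 'cy', 'xyz', 'rotation'] {}
```

View pics/ca.png

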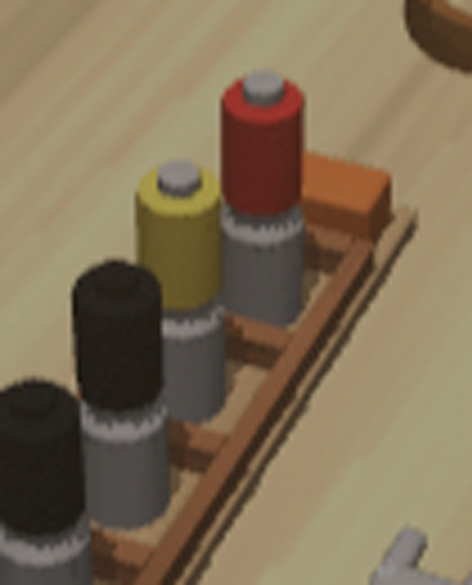

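View pics/cb.png

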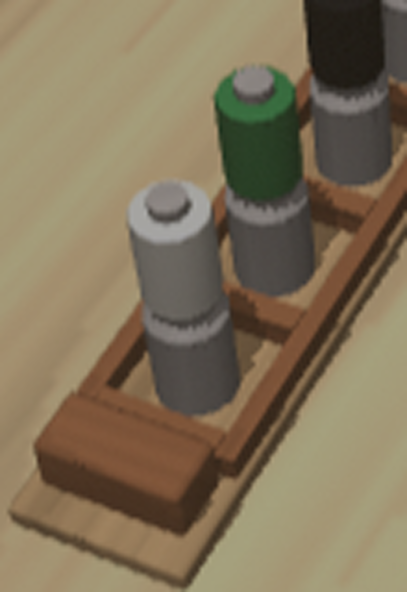

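View pics/cc.png

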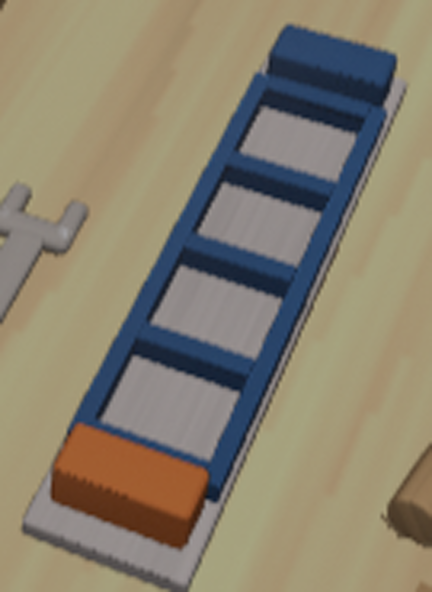

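```bash
python3 - <<'E'
from h import *
s=load('scene0')
P={'red':(333.9,118.2),'yel':(315.2,138.2),'bk1':(301.9,161.1),'bk2':(283.4,188.4),'grn':(258.6,216.6),'wht':(235.4,248.2)}
pts={k:atz(s,*p,.106)[:2] for k,p in P.items()}
for k,p in pts.items(): print(k,np.round(p*1000,1))
print('pitches',[round(float(np.linalg.norm(a-b))*1000,1) for a,b in zip(list(pts.values()),list(pts.values())[1:])])
print('purple',atz(s,254,140,.096)[:2]*1000)
c=lambda x,y:(360+x/3.2,160+y/3.2)
cor=lambda L,z:np.array([atz(s,*c(*p),z)[:2]*1000 for p in L])
o=cor([(80,425),(208,468),(187,518),(55,470)],.034); b=cor([(288,28),(396,60),(387,95),(273,62)],.034)
print('orange',o.round(1).tolist(),o.mean(0),'blue',b.round(1).tolist(),b.mean(0),np.linalg.norm(o.mean(0)-b.mean(0)))
print('wallcorners',cor([(262,75),(385,112)],.022).round(1).tolist())
# inner pocket floor/top corner: divider top edge ends (far edges): left,right of each divider's far edge
f=cor([(233,152),(334,190),(190,235),(296,272),(147,325),(255,363)],.022); print(f.round(1).tolist())
d=b.mean(0)-o.mean(0); d/=np.linalg.norm(d); print('yaw',np.degrees(np.arctan2(-d[0],d[1])))
m=(b.mean(0)+o.mean(0))/2
for k in (87,29,-29,-87): print('pocket',k,(m+d*k).round(1))
print(env.get_obs()['position'])
E
```

```text
red [447.5 138.4]
yel [445.1  81.9]
bk1 [452.7  27.4]
bk2 [457.7 -33.2]
grn [456.1 -92.8]
wht [ 459.3 -150.7]
pitches [56.6, 55.0, 60.8, 59.7, 58.0]
purple [360.46548889  50.81129048]
orange [[624.2, -78.8], [675.6, -76.3], [676.4, -101.7], [624.0, -103.2]] [650.03570531 -89.9665083 ] blue [[621.3, 190.0], [673.9, 189.6], [677.0, 163.4], [622.8, 162.8]] [648.76927442 176.4317861 ] 266.4013046221068
wallcorners [[618.3, 165.7], [677.8, 165.6]]
[[623.6, 108.4], [672.0, 104.6], [624.2, 49.6], [672.2, 48.7], [626.2, -8.0], [673.0, -7.8]]
yaw 0.27237636347447247
pocket 87 [649.  130.2]
pocket 29 [649.3  72.2]
pocket -29 [649.5  14.2]
pocket -87 [649.8 -43.8]
[ 0.25800743 -0.56883194  0.25251562]
```

Call:
carry_out --pt "0 -0.04 0 0 0 0 -9.7" --pt "0 -0.04 0 0 0 0 -9.7" --pt "0 -0.04 0 0 0 0 -9.7" --pt "0 -0.04 0 0 0 0 -9.7" --pt "0 -0.04 0 0 0 0 -9.7" --newtons 40

```text
t: 0.78
position: [0.3992, -0.4335, 0.2527]
eef_rot: [[-0.289, -0.957, -0.001], [-0.957, 0.289, 0.001], [-0.0, 0.001, -1.0]]
contact_force: [0.6, 0.6, -0.6]
opening: 0.0852
grasp_force: 0.0
```

Call:
carry_out --pt "0 -0.04 0 0 0 0 -9.7" --pt "0 -0.04 0 0 0 0 -9.7" --pt "0 -0.06 0 0 0 0 0" --pt "0 -0.06 0 0 0 0 0" --pt "0 -0.06 0 0 0 0 0"

```text
t: 1.4
position: [0.4077, -0.1752, 0.2532]
eef_rot: [[0.04, -0.999, 0.0], [-0.999, -0.04, 0.0], [-0.0, -0.0, -1.0]]
contact_force: [1.7, 0.5, -0.2]
opening: 0.0853
grasp_force: 0.0
```

Call:
carry_out --pt "0 -0.06 0 0 0 0 0" --pt "0 -0.06 0 0 0 0 0" --pt "0 -0.06 0 0 0 0 0" --pt "0 -0.04 0 0 0 0 0" --pt "0 0 0 0 0 0 0"

```text
t: 2.02
position: [0.3991, 0.045, 0.2533]
eef_rot: [[0.045, -0.999, 0.0], [-0.999, -0.045, 0.0], [-0.0, -0.0, -1.0]]
contact_force: [-0.4, -1.0, 0.1]
opening: 0.0854
grasp_force: 0.0
```

Call:
carry_out --pt "0 -0.03 -0.025 0 0 0 0" --pt "0 -0.03 -0.028 0 0 0 0" --pt "0 0 0 0 0 0 0"

```text
t: 2.4
position: [0.4512, 0.1056, 0.2526]
eef_rot: [[0.04, -0.999, -0.001], [-0.999, -0.04, -0.001], [0.001, 0.001, -1.0]]
contact_force: [-0.3, -0.3, -1.1]
opening: 0.0852
grasp_force: 0.0
```

```bash
python3 - <<'E'
from h import *
s=save('wrist','w1'); print(env.get_obs()['position'],s['xyz'])
for n,p in dict(red=(.4475,.1384,.106),yel=(.4451,.0819,.106),bk=(.4527,.0274,.106)).items():
    c=np.array(s['rotation']).T@(np.array(p)-s['xyz']); f=240/np.tan(np.radians(s['vertical_fov'])/2)
    print(n,s['cx']+f*c[0]/-c[2],s['cy']-f*c[1]/-c[2])
E
```

```text
[0.45002404 0.10463747 0.25254532] [0.45501752 0.03582513 0.37425548]
red 325.17425331803537 275.3166262309999
yel 332.6768826455481 194.1187648379093
bk 324.6529613363707 105.6174394208233
```

View pics/w1.png

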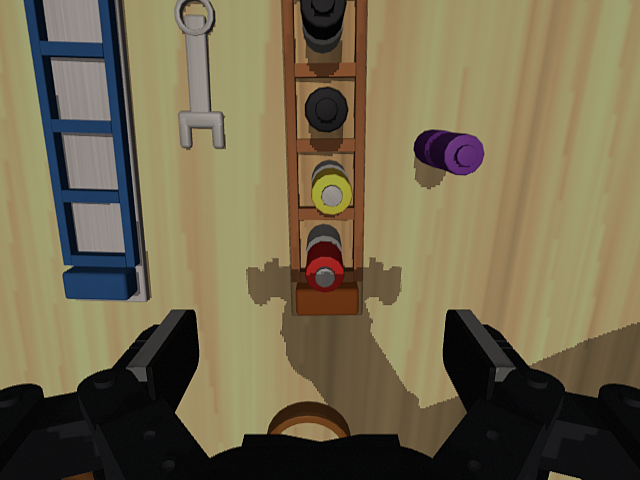

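Wrist view confirms the pins to within about 2 px: red at (325,277), yellow at (332,196), black at (325,107). Purple is well off to the side at (463,154). Descending on red.

Call:
carry_out --pt "0 -0.034 0.001 0.02 0 0 0" --pt "0 0 0 0.055 0 0 0" --pt "0 0 0 0.055 0 0 0" --pt "0 0 0 0.039 0 0 0" --pt "0 0 0 0 0 0 0" --newtons 40

```text
t: 3.08
position: [0.4453, 0.1364, 0.0822]
eef_rot: [[0.038, -0.999, -0.006], [-0.999, -0.038, -0.004], [0.004, 0.007, -1.0]]
contact_force: [-0.2, -0.5, 0.2]
opening: 0.0858
grasp_force: 0.0
```

Call:
carry_out --pt "1 0 0 0 0 0 0" --pt "1 0 0 0 0 0 0" --pt "1 0 0 0 0 0 0" --pt "1 0 0 0 0 0 0" --pt "1 0 0 0 0 0 0"

```text
t: 3.7
position: [0.448, 0.1393, 0.0856]
eef_rot: [[0.041, -0.999, 0.002], [-0.999, -0.041, 0.001], [-0.001, -0.002, -1.0]]
contact_force: [-1.4, 0.7, 7.6]
opening: 0.0269
grasp_force: 39.0
```

Call:
carry_out --pt "1 0 0 -0.03 0 0 0" --pt "1 0 0 -0.03 0 0 0" --pt "1 0 -0.03 0 0 0 0" --pt "1 0.005 -0.045 0 0 0 0" --pt "1 0.005 -0.045 0 0 0 0"

```text
t: 4.32
position: [0.5685, 0.1337, 0.1442]
eef_rot: [[0.04, -0.999, -0.001], [-0.999, -0.04, 0.0], [-0.0, 0.001, -1.0]]
contact_force: [-0.6, -0.3, -1.8]
opening: 0.0272
grasp_force: 40.1
```

Call:
carry_out --pt "1 0.006 -0.045 0 0 0 0" --pt "1 0 -0.035 0 0 0 0" --pt "1 0 0 0 0 0 0" --pt "1 0 0 0 0 0 0"

```text
t: 4.82
position: [0.6468, 0.1307, 0.1433]
eef_rot: [[0.04, -0.999, -0.003], [-0.999, -0.04, -0.001], [0.0, 0.003, -1.0]]
contact_force: [-0.3, -0.0, -2.4]
opening: 0.027
grasp_force: 40.2
```

```bash
python3 - <<'E'
from h import *
s=save('wrist','w2'); save('scene','s2'); o=env.get_obs(); print(o['position'],o['opening'],o['eef_rot'].round(3).tolist())
E
```

```text
[0.64679008 0.13091446 0.14414802] 0.02705588381268295 [[0.04, -0.999, -0.001], [-0.999, -0.04, -0.0], [0.0, 0.001, -1.0]]
```

View pics/w2.png

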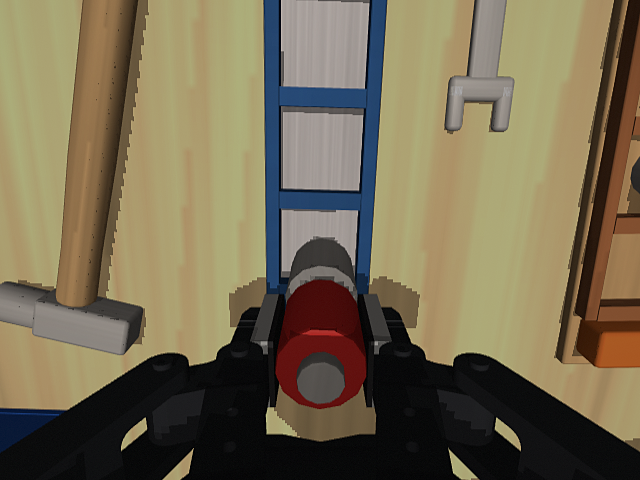

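```bash
python3 - <<'E'
from h import *
s=load('w2')
for p in [(282,209),(358,209),(282,190),(362,190),(281,106),(363,106)]: print(p,(atz(s,*p,.022)[:2]*1000).round(1))
E
```

```text
(282, 209) [671.1 112.8]
(358, 209) [625.9 111. ]
(282, 190) [671.3 101.4]
(362, 190) [624.3  99.5]
(281, 106) [672.5  54.5]
(363, 106) [627.   52.7]
```

Call:
carry_out --pt "1 -0.003 -0.001 0.03 0 0 0" --pt "1 0 0 0.02 0 0 0" --pt "1 0 0 0.0095 0 0 0" --pt "1 0 0 0 0 0 0" --pt "1 0 0 0 0 0 0"

```text
t: 5.55
position: [0.649, 0.1342, 0.0856]
eef_rot: [[0.04, -0.999, 0.001], [-0.999, -0.04, 0.001], [-0.001, -0.001, -1.0]]
contact_force: [-0.4, 0.8, 1.1]
opening: 0.027
grasp_force: 40.6
```

Call:
carry_out --pt "0 0 0 0 0 0 0" --pt "0 0 0 0 0 0 0" --pt "0 0 0 0 0 0 0" --pt "0 0 0 -0.04 0 0 0" --pt "0 0 0 -0.06 0 0 0"

```text
t: 6.18
position: [0.6478, 0.1335, 0.1836]
eef_rot: [[0.04, -0.999, -0.005], [-0.999, -0.04, -0.002], [0.002, 0.005, -1.0]]
contact_force: [1.0, 0.4, 0.8]
opening: 0.0855
grasp_force: 0.0
```

```bash
python3 - <<'E'
from h import *
s=save('scene','s3'); o=env.get_obs(); print(o['position'],o['opening'])
f=s['frame'][100:360,190:510,::-1]; cv2.imwrite('pics/s3c.png',cv2.resize(f,None,fx=2.3,fy=2.3,interpolation=2))
E
```

```text
[0.65294517 0.1345731  0.19574506] 0.08552835919553783
```

View pics/s3c.png

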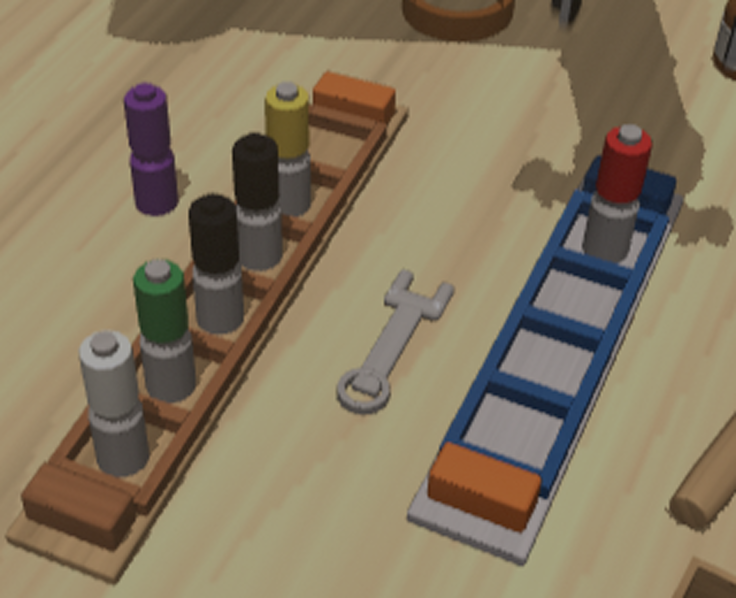

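Red stands inside the far pocket (blue end), foot clear of the walls. Next, yellow.

Call:
carry_out --pt "0 0.009 0.05 0 0 0 0" --pt "0 0.012 0.055 0 0 0 0" --pt "0 0.012 0.055 0 0 0 0" --pt "0 0.01 0.045 0 0 0 0" --pt "0 0 0 0 0 0 0"

```text
t: 6.85
position: [0.4429, 0.0816, 0.1852]
eef_rot: [[0.041, -0.999, -0.0], [-0.999, -0.041, 0.0], [-0.0, 0.0, -1.0]]
contact_force: [0.1, 0.5, 1.4]
opening: 0.0853
grasp_force: 0.0
```

Call:
carry_out --pt "0 0 0 0 0 0 0"

```text
t: 6.98
position: [0.4467, 0.0832, 0.1855]
eef_rot: [[0.041, -0.999, 0.002], [-0.999, -0.041, 0.001], [-0.001, -0.002, -1.0]]
contact_force: [-0.0, 0.1, 0.5]
opening: 0.0852
grasp_force: 0.0
```

```bash
cat > d.py <<'E'
import sys
from h import *
t=[float(a) for a in sys.argv[1:]]; o=env.get_obs(); R=o['eef_rot']
print(o['position'],'tool delta mm',(R.T@(np.array(t)-o['position'])*1000).round(1))
E
python3 d.py .4455 .0825 .0845
```

```text
[0.44671341 0.08321715 0.18554894] tool delta mm [  0.7   1.5 101. ]
```

Call:
carry_out --pt "0 0 0 0.055 0 0 0" --pt "0 0 0 0.045 0 0 0" --pt "0 0 0 0 0 0 0" --pt "1 0 0 0 0 0 0" --pt "1 0 0 0 0 0 0"

```text
t: 7.6
position: [0.4473, 0.0836, 0.0866]
eef_rot: [[0.04, -0.999, 0.004], [-0.999, -0.04, 0.002], [-0.002, -0.004, -1.0]]
contact_force: [0.4, -0.3, 1.5]
opening: 0.0516
grasp_force: 0.0
```

Call:
carry_out --pt "1 0 0 0 0 0 0" --pt "1 0 0 0 0 0 0" --pt "1 0 0 0 0 0 0" --pt "1 0 0 -0.03 0 0 0" --pt "1 0 0 -0.03 0 0 0"

```text
t: 8.22
position: [0.445, 0.0825, 0.1451]
eef_rot: [[0.04, -0.999, -0.002], [-0.999, -0.04, -0.001], [0.0, 0.002, -1.0]]
contact_force: [-0.1, 0.9, -1.9]
opening: 0.027
grasp_force: 40.0
```

```bash
python3 d.py .648 .076 .1445
```

```text
[0.44504645 0.08253004 0.14511773] tool delta mm [  14.6 -202.5    0.3]
```

Call:
carry_out --pt "1 0.002 -0.032 0 0 0 0" --pt "1 0.004 -0.045 0 0 0 0" --pt "1 0.004 -0.045 0 0 0 0" --pt "1 0.004 -0.045 0 0 0 0" --pt "1 0 -0.035 0 0 0 0"

```text
t: 8.85
position: [0.6492, 0.0765, 0.1439]
eef_rot: [[0.039, -0.999, -0.001], [-0.999, -0.039, -0.0], [-0.0, 0.001, -1.0]]
contact_force: [0.4, -0.5, -2.4]
opening: 0.0269
grasp_force: 40.2
```

Call:
carry_out --pt "1 0 0 0 0 0 0" --pt "1 0 0 0 0 0 0" --pt "1 0 0 0 0 0 0"

```text
t: 9.22
position: [0.647, 0.0769, 0.1448]
eef_rot: [[0.04, -0.999, -0.001], [-0.999, -0.04, -0.0], [0.0, 0.001, -1.0]]
contact_force: [-0.3, 0.7, -1.9]
opening: 0.0269
grasp_force: 40.3
```

```bash
python3 d.py .648 .076 .0855
```

```text
[0.64699445 0.07686274 0.1447872 ] tool delta mm [ 0.9 -1.  59.3]
```

Call:
carry_out --pt "1 0 0 0.03 0 0 0" --pt "1 0 0 0.02 0 0 0" --pt "1 0 0 0.0095 0 0 0" --pt "1 0 0 0 0 0 0" --pt "1 0 0 0 0 0 0"

```text
t: 9.85
position: [0.6483, 0.0771, 0.086]
eef_rot: [[0.04, -0.999, 0.001], [-0.999, -0.04, 0.001], [-0.0, -0.001, -1.0]]
contact_force: [-0.8, 0.8, -2.2]
opening: 0.0273
grasp_force: 40.2
```

Call:
carry_out --pt "0 0 0 0 0 0 0" --pt "0 0 0 0 0 0 0" --pt "0 0 0 0 0 0 0" --pt "0 0 0 -0.04 0 0 0" --pt "0 0 0 -0.06 0 0 0"

```text
t: 10.48
position: [0.6471, 0.0765, 0.1842]
eef_rot: [[0.04, -0.999, -0.005], [-0.999, -0.04, -0.002], [0.001, 0.005, -1.0]]
contact_force: [1.3, 1.2, -1.0]
opening: 0.0854
grasp_force: 0.0
```

Call:
carry_out --pt "0 0 0 0 0 0 0" --pt "0 0 0 0 0 0 0"

```text
t: 10.72
position: [0.6478, 0.0769, 0.1853]
eef_rot: [[0.04, -0.999, -0.0], [-0.999, -0.04, 0.001], [-0.001, 0.0, -1.0]]
contact_force: [0.3, -0.2, -0.6]
opening: 0.0854
grasp_force: 0.0
```

```bash
python3 d.py .4565 -.092 .0855; python3 - <<'E'
from h import *
s=save('wrist','w4')
E
```

```text
[0.64780111 0.07689983 0.18532545] tool delta mm [161.2 197.9  99.7]
```

View pics/w4.png

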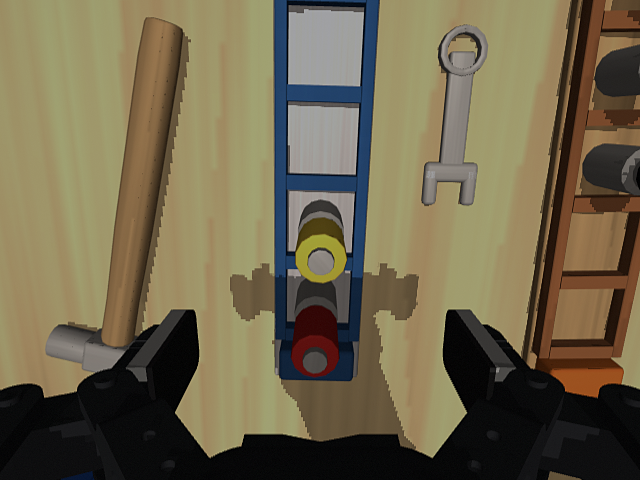

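Yellow (320,260) stands in pocket 2 next to red (316,360). Next, green.

Call:
carry_out --pt "0 0.032 0.039 0 0 0 0" --pt "0 0.032 0.04 0 0 0 0" --pt "0 0.032 0.04 0 0 0 0" --pt "0 0.032 0.04 0 0 0 0" --pt "0 0.033 0.039 0 0 0 0"

```text
t: 11.4
position: [0.4545, -0.0929, 0.1839]
eef_rot: [[0.04, -0.999, -0.003], [-0.999, -0.04, -0.0], [0.0, 0.003, -1.0]]
contact_force: [0.0, -1.4, -0.1]
opening: 0.0851
grasp_force: 0.0
```

Call:
carry_out --pt "0 0 0 0 0 0 0" --pt "0 0 0 0 0 0 0" --pt "0 0 0 0 0 0 0"

```text
t: 11.78
position: [0.4575, -0.0914, 0.1848]
eef_rot: [[0.041, -0.999, -0.001], [-0.999, -0.041, -0.0], [0.0, 0.001, -1.0]]
contact_force: [0.2, 0.2, 0.8]
opening: 0.0855
grasp_force: 0.0
```

```bash
python3 d.py .4565 -.092 .0855; python3 - <<'E'
from h import *
s=save('wrist','w5')
E
```

```text
[ 0.45746036 -0.09140084  0.18479837] tool delta mm [ 0.5  0.9 99.3]
```

View pics/w5.png

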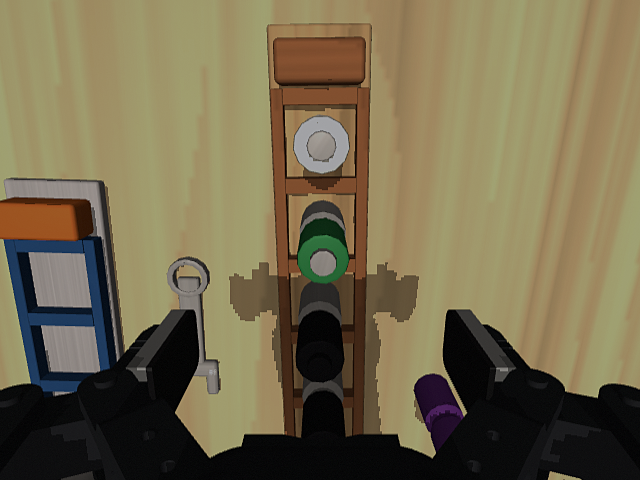

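Green's pin at (322,264) sits where yellow's did directly under the TCP, so it is aligned. Grasping.

Call:
carry_out --pt "0 0 0 0.055 0 0 0" --pt "0 0 0 0.0445 0 0 0" --pt "0 0 0 0 0 0 0" --pt "1 0 0 0 0 0 0" --pt "1 0 0 0 0 0 0"

```text
t: 12.45
position: [0.4583, -0.0916, 0.0876]
eef_rot: [[0.041, -0.999, 0.004], [-0.999, -0.041, 0.0], [-0.0, -0.004, -1.0]]
contact_force: [0.2, -0.5, 0.1]
opening: 0.0515
grasp_force: 0.0
```

Call:
carry_out --pt "1 0 0 0 0 0 0" --pt "1 0 0 0 0 0 0" --pt "1 0 0 0 0 0 0" --pt "1 0 0 -0.03 0 0 0" --pt "1 0 0 -0.03 0 0 0"

```text
t: 13.08
position: [0.456, -0.0919, 0.146]
eef_rot: [[0.04, -0.999, -0.002], [-0.999, -0.04, 0.0], [-0.0, 0.002, -1.0]]
contact_force: [1.2, -0.1, -3.1]
opening: 0.0271
grasp_force: 40.1
```

```bash
python3 d.py .648 .018 .1455
```

```text
[ 0.45596972 -0.09194786  0.14603595] tool delta mm [-102.3 -196.2    0.2]
```

Call:
carry_out --pt "1 0 -0.03 0 0 0 0" --pt "1 0 -0.045 0 0 0 0" --pt "1 -0.03 -0.045 0 0 0 0" --pt "1 -0.04 -0.045 0 0 0 0" --pt "1 -0.032 -0.03 0 0 0 0"

```text
t: 13.7
position: [0.6487, 0.0192, 0.1448]
eef_rot: [[0.04, -0.999, -0.001], [-0.999, -0.04, 0.0], [-0.0, 0.001, -1.0]]
contact_force: [0.7, -1.1, -2.3]
opening: 0.0267
grasp_force: 40.2
```

Call:
carry_out --pt "1 0 0 0 0 0 0" --pt "1 0 0 0 0 0 0" --pt "1 0 0 0 0 0 0"

```text
t: 14.08
position: [0.6465, 0.0169, 0.1457]
eef_rot: [[0.039, -0.999, -0.001], [-0.999, -0.039, -0.0], [0.0, 0.001, -1.0]]
contact_force: [-0.1, -0.7, -2.9]
opening: 0.0277
grasp_force: 40.2
```

```bash
python3 d.py .648 .018 .0865
```

```text
[0.64650322 0.01685811 0.14568513] tool delta mm [-1.1 -1.6 59.2]
```

Call:
carry_out --pt "1 -0.001 -0.001 0.03 0 0 0" --pt "1 0 0 0.02 0 0 0" --pt "1 0 0 0.0095 0 0 0" --pt "1 0 0 0 0 0 0" --pt "1 0 0 0 0 0 0"

```text
t: 14.7
position: [0.6487, 0.0185, 0.087]
eef_rot: [[0.04, -0.999, 0.001], [-0.999, -0.04, 0.0], [-0.0, -0.001, -1.0]]
contact_force: [-0.4, -0.1, -0.6]
opening: 0.0273
grasp_force: 40.5
```

Call:
carry_out --pt "0 0 0 0 0 0 0" --pt "0 0 0 0 0 0 0" --pt "0 0 0 0 0 0 0" --pt "0 0 0 -0.04 0 0 0" --pt "0 0 0 -0.06 0 0 0"

```text
t: 15.32
position: [0.6474, 0.0187, 0.1852]
eef_rot: [[0.04, -0.999, -0.005], [-0.999, -0.04, -0.001], [0.001, 0.005, -1.0]]
contact_force: [0.6, 0.3, 0.4]
opening: 0.0854
grasp_force: 0.0
```

Call:
carry_out --pt "0 0 0 0 0 0 0" --pt "0 0 0 0 0 0 0"

```text
t: 15.58
position: [0.6481, 0.019, 0.1863]
eef_rot: [[0.04, -0.999, 0.0], [-0.999, -0.04, 0.001], [-0.001, -0.0, -1.0]]
contact_force: [-0.0, 0.5, -0.8]
opening: 0.0859
grasp_force: 0.0
```

```bash
python3 d.py .4595 -.150 .0855; python3 - <<'E'
from h import *
s=load('w5')
print(atz(s,322,264,.106),atz(s,321,145,.106))
E
```

```text
[0.64813961 0.01896271 0.18632348] tool delta mm [161.4 195.2 100.7]
[ 0.4576007  -0.09058785  0.106     ] [ 0.46058023 -0.1497604   0.106     ]
```

White by wrist view is at (.460, -.150), in agreement with the scene camera.

Call:
carry_out --pt "0 0.032 0.039 0 0 0 0" --pt "0 0.032 0.039 0 0 0 0" --pt "0 0.032 0.039 0 0 0 0" --pt "0 0.032 0.039 0 0 0 0" --pt "0 0.033 0.038 0 0 0 0"

```text
t: 16.2
position: [0.4587, -0.1506, 0.1848]
eef_rot: [[0.04, -0.999, -0.003], [-0.999, -0.04, 0.0], [-0.0, 0.003, -1.0]]
contact_force: [0.4, -1.1, 0.2]
opening: 0.0855
grasp_force: 0.0
```

Call:
carry_out --pt "0 0 0 0 0 0 0" --pt "0 0 0 0 0 0 0" --pt "0 0 0 0 0 0 0"

```text
t: 16.58
position: [0.4617, -0.1493, 0.1857]
eef_rot: [[0.041, -0.999, -0.001], [-0.999, -0.041, -0.0], [-0.0, 0.001, -1.0]]
contact_force: [0.6, 0.4, -0.5]
opening: 0.0853
grasp_force: 0.0
```

```bash
python3 d.py .4598 -.150 .0855
```

```text
[ 0.46168734 -0.14928295  0.18574539] tool delta mm [  0.6   1.8 100.2]
```

Call:
carry_out --pt "0 0.001 0.001 0.055 0 0 0" --pt "0 0 0 0.045 0 0 0" --pt "0 0 0 0 0 0 0" --pt "1 0 0 0 0 0 0" --pt "1 0 0 0 0 0 0"

```text
t: 17.2
position: [0.4617, -0.1507, 0.0882]
eef_rot: [[0.041, -0.999, 0.004], [-0.999, -0.041, -0.0], [0.0, -0.004, -1.0]]
contact_force: [0.7, -0.3, -0.4]
opening: 0.0513
grasp_force: 0.0
```

Call:
carry_out --pt "1 0 0 0 0 0 0" --pt "1 0 0 0 0 0 0" --pt "1 0 0 0 0 0 0" --pt "1 0 0 -0.03 0 0 0" --pt "1 0 0 -0.03 0 0 0"

```text
t: 17.82
position: [0.4592, -0.1507, 0.1463]
eef_rot: [[0.039, -0.999, -0.002], [-0.999, -0.039, 0.001], [-0.001, 0.002, -1.0]]
contact_force: [-0.8, 0.4, -2.8]
opening: 0.0269
grasp_force: 40.2
```

```bash
python3 d.py .649 -.040 .1455
```

```text
[ 0.45918975 -0.15073187  0.14633742] tool delta mm [-103.1 -194.     0.5]
```

Call:
carry_out --pt "1 0 -0.03 0 0 0 0" --pt "1 0 -0.045 0 0 0 0" --pt "1 -0.03 -0.045 0 0 0 0" --pt "1 -0.04 -0.045 0 0 0 0" --pt "1 -0.033 -0.028 0 0 0 0"

```text
t: 18.45
position: [0.6499, -0.0387, 0.145]
eef_rot: [[0.04, -0.999, -0.001], [-0.999, -0.04, 0.0], [-0.0, 0.001, -1.0]]
contact_force: [-0.1, 0.6, -3.4]
opening: 0.0268
grasp_force: 40.4
```

Call:
carry_out --pt "1 0 0 0 0 0 0" --pt "1 0 0 0 0 0 0" --pt "1 0 0 0 0 0 0"

```text
t: 18.82
position: [0.6479, -0.041, 0.146]
eef_rot: [[0.039, -0.999, -0.001], [-0.999, -0.039, 0.0], [-0.0, 0.001, -1.0]]
contact_force: [0.2, 0.1, -3.1]
opening: 0.0268
grasp_force: 40.4
```

```bash
python3 d.py .649 -.040 .0865; python3 -c "
from h import *
save('wrist','w7')"
```

```text
[ 0.64785291 -0.04104165  0.14603607] tool delta mm [-1.  -1.3 59.5]
```

View pics/w7.png

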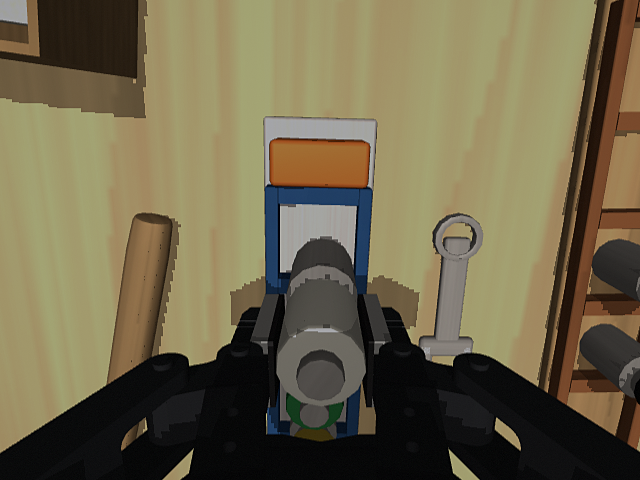

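Call:
carry_out --pt "1 -0.001 -0.001 0.03 0 0 0" --pt "1 0 0 0.02 0 0 0" --pt "1 0 0 0.0095 0 0 0" --pt "1 0 0 0 0 0 0" --pt "1 0 0 0 0 0 0"

```text
t: 19.5
position: [0.6501, -0.0395, 0.0876]
eef_rot: [[0.04, -0.999, 0.001], [-0.999, -0.04, 0.0], [-0.0, -0.001, -1.0]]
contact_force: [-0.6, -0.3, -1.3]
opening: 0.0272
grasp_force: 40.6
```

Call:
carry_out --pt "0 0 0 0 0 0 0" --pt "0 0 0 0 0 0 0" --pt "0 0 0 0 0 0 0" --pt "0 0 0 -0.04 0 0 0" --pt "0 0 0 -0.06 0 0 0"

```text
t: 20.12
position: [0.6487, -0.0392, 0.1858]
eef_rot: [[0.04, -0.999, -0.005], [-0.999, -0.04, -0.001], [0.001, 0.005, -1.0]]
contact_force: [2.0, -0.1, 0.7]
opening: 0.0855
grasp_force: 0.0
```

Call:
carry_out --pt "0 0 0 -0.03 0 0 0" --pt "0 0 0 0 0 0 0" --pt "0 0 0 0 0 0 0" --pt "0 0 0 0 0 0 0"

```text
t: 20.62
position: [0.6491, -0.0392, 0.2151]
eef_rot: [[0.04, -0.999, -0.003], [-0.999, -0.04, -0.0], [0.0, 0.003, -1.0]]
contact_force: [0.6, 1.0, 0.5]
opening: 0.0855
grasp_force: 0.0
```

```bash
python3 - <<'E'
from h import *
s=save('scene','s8'); save('side','sd8')
f=s['frame'][60:360,190:510,::-1]; cv2.imwrite('pics/s8c.png',cv2.resize(f,None,fx=2,fy=2,interpolation=2))
E
```

```text
(no output)
```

View pics/s8c.png

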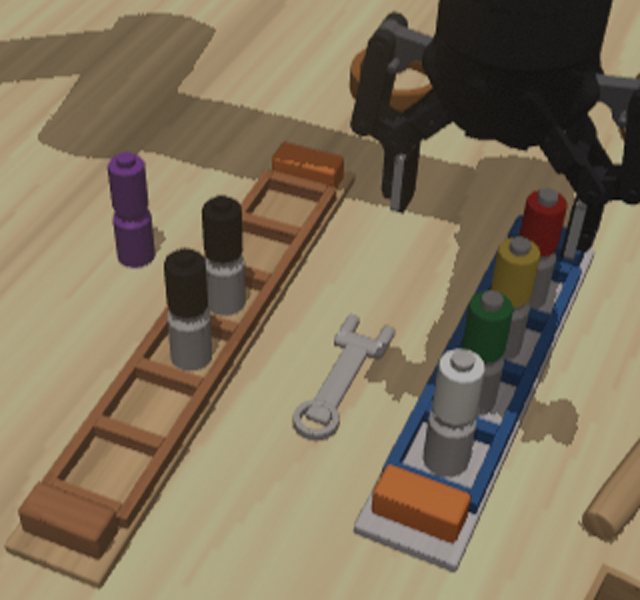

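View pics/sd8.png

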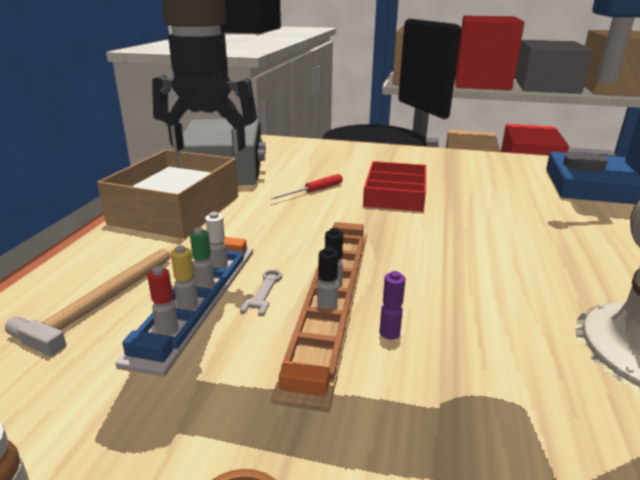

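All four stand upright in their pockets, in the order red, yellow, green, white from the blue end to the orange end. The two black punches and the purple one have not moved, and the gripper is clear.

```bash
python3 -c "
from station import env
print(env.close_job())"
```

```text
the job is handed in; nothing more can be done
None
```

I moved the red, yellow, green and white punches, in that order, into the press rack from its far (blue) end to its orange block; all four stood upright, the black and purple ones were left alone, and I handed the job in at about 21 s of robot time (no verdict was returned).

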